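# Pop open the narrow press-lid bin

### The arm

A 6-joint arm with a two-finger parallel gripper is mounted at the origin on a cart in front of the work surface, level with it; the furniture and walls round the work are solid. World frame = base frame: x ahead of the robot, y to its left, z up, the work surface at z = 0. Lengths are in mm, angles in rad, forces in N, time in s.
With the tool pointing down it reaches from about 325 to 900 mm from the base axis. Payload 3.5 kg.
Tool frame: the origin (TCP) lies at the very end of the fingers, on their centre line; the grasp point (between the pads) lies 19 mm behind it; z points along the fingers, y is the direction in which the jaws open and shut (so a half turn about z gives the same grasp; the last joint's range is limited). The gripper opens to 85 mm and grips with 20 to 120 N. Pads are 22 mm wide; open, the fingers measure 114 mm over their backs; the gripper's body (76 mm by 85 mm) begins 54 mm behind the grasp point. The pads swing forward as they close: fully open they stand 13 mm farther back than shut.
Start: joints at [1.045, 0.276, -0.026, 1.268, 0, 1.467], TCP at [256.453, 569.959, 231.313] pointing down, gripper open.
Joint ranges: [-3.12, 3.12], [-0.85, 1.88], [-1.08, 1.24], [-1.95, 2.15], [-1.57, 1.53], [-3.14, 3.14]. Speed limits (rad/s): [2.57, 2.57, 3.14, 3.14, 3.14, 3.14].

### API

Orientations are given as a unit quaternion [w, x, y, z].
In Python, from cell import move_to, move_linear, move_joints, set_gripper, hold, ik, camera, PlanningError, hand_in, read_clock, read_joints, read_joint_vel, read_tau, read_position, read_orientation, read_ft_force, read_ft_torque, read_opening gives the robot as it stands. Calls block until the motion is done:
- move_to(position, orientation): joint-space move of the TCP to a pose.
- move_linear(position, attitude=None, feed=150): straight line of the TCP; attitude=None keeps the orientation; feed is the mean speed in mm/s.
- move_joints(angles): joint-space move.
- set_gripper(opening): opening from 0.0 (shut) to 1.0 (fully open); the grip force is fixed at half the most; returns when the fingers have stopped.
- hold(seconds).
- ik(position, orientation): joint angles nearest the present ones, or None.
- camera(name): name is "side" or "top"; returns a dict with "color" (384x512x3 uint8, red, green, blue), "fx", "fy", "cx", "cy" (pixels), "k1" (the pictures are not rectified: a ray, as slopes to the right and down, at radius r is drawn at 1 + k1 r^2 times it, then the intrinsics apply), "rvec" (rotation vector, rad) and "tvec" (3), from world to camera coordinates, as OpenCV has them. Camera axes: x right, y down, z forward; pixel columns grow to the right and rows downward; lengths in mm; the calibration is good to about 2 mm. A picture is of the moment at which its call begins. There is no depth.
A pose or a line that the arm cannot do raises PlanningError and nothing moves.
- hand_in(): hands the job in, once; it reports no verdict.
Readings, each from a call of its own:
- read_clock(): time.
- read_joints(): joint angles.
- read_joint_vel(): joint speeds.
- read_tau(): joint torques, N m.
- read_position(): TCP position.
- read_orientation(): TCP orientation.
- read_ft_force(): force on the tool from outside, world axes, zero at the start.
- read_ft_torque(): the same for the moment, N m.
- read_opening(): opening from 0.0 (shut) to 1.0 (fully open).
Only numpy, scipy, OpenCV 4.12 (cv2) and the standard library are available. Lean on these libraries where they do the work, as an engineer would, in place of code of your own. Each camera call takes 0.05 s, during which the arm holds its last target. There are 200 camera calls.

### The job

Open the narrow bin, where a ring cutter is kept: with a fingertip press the ribbed front edge of its lid down once, all the way, then let go so that the lid pops up, and see that it stays open. Press only that lid and only once (a second press would latch it again); leave the wide bin shut, grip and lift nothing, and do not shift the bins or the things around them.

Things in the scene. Friction and masses are not known exactly. Their poses are not given: they have to be found in the camera images.
- narrow_bin: The NARROW press-lid bin: a white loose countertop box, 130 mm deep (its x) and 90 mm wide (its y), about 0.8 kg, walls 60 mm high, with a 10 mm thick aluminium lid whose top stands 69 mm above the worktop; a ring cutter is stored inside. Origin at the centre of its underside, z up; the hinge is along its far (+x) side, the free edge with the latch at its near (-x) side.
- narrow_bin_press (a point): The press spot on the narrow bin's lid, in the middle of a patch of five short dark ribs: on the lid's top face, mid-width, 21 mm in from the free edge, 93 mm from the hinge line. It moves with the lid; 69 mm above the worktop while shut. The lid is sprung open: about 3 N here starts it and 5 N takes it all the way to a hard stop; on release it swings up about the hinge within half a second, its free edge rising about 105 mm and going back about 75 mm.
- narrow_bin_lid (a joint): Hinge of the narrow bin's lid, rad: 0 = shut and latched (lid level), negative = pressed down against its spring (hard stop at -0.066, about 6 mm down at the press spot; any press beyond -0.062 works the latch), about 1.15 = popped fully open, leaning back over the hinge.
- narrow_bin_latch (a joint): Step counter inside the narrow bin's push-push latch, m (hidden behind the front wall): 0 before any press, about 0.0075 after one full press and release (lid let go), about 0.016 after a second one (lid caught again). A half press does not count.
- wide_bin: The WIDE press-lid bin, built the same but 140 mm wide (its y), about 1.1 kg, also shut. To be left alone. It stands to the left or the right of the narrow one. Origin at the centre of its underside, axes as for the narrow bin.
- wide_bin_lid (a joint): Hinge of the wide bin's lid, rad: 0 = shut and latched (lid level), negative = pressed down against its spring (hard stop at -0.066, about 6 mm down at the press spot; any press beyond -0.062 works the latch), about 1.15 = popped fully open, leaning back over the hinge.
- wide_bin_latch (a joint): Step counter inside the wide bin's push-push latch, m (hidden behind the front wall): 0 before any press, about 0.0075 after one full press and release (lid let go), about 0.016 after a second one (lid caught again). A half press does not count.
- ring_cutter: Open steel ring cutter, 71 mm across, 36 high, on the worktop between the bins, behind the custard cup; origin at the centre of its underside. To be left alone.
- custard_cup_a: Pleated paper cup of custard, 59 mm across, 43 high, between the two bins; origin at the centre of its underside. To be left alone.
- custard_cup_b: Another such cup of custard, behind the bins on the right; origin at the centre of its underside. To be left alone.
- tape_roll: Roll of masking tape, 82 mm across, 24 high, lying behind the bins on the left; origin at the centre of its underside. To be left alone.
- timer: White wind-up kitchen timer, 68 mm across, 56 high, at the left; origin at the centre of its underside. To be left alone.
- cup_stack: Nested stack of empty paper cups, 60 mm across, 86 high, at the right; origin at the centre of its underside. To be left alone.

How it is judged (in metres and radians):
On the way, in this order (a step that is already met when the one before it is completed fails the run):
1. the narrow bin's lid is pressed right down by the fingers (value of joint narrow_bin_lid below -0.05 rad and contact force between the fingers and narrow_bin above 0.5 N), for 0.05 s.
2. the lid has popped up and stays open for a second (value of joint narrow_bin_lid above 0.95 rad), for 1 s.
At the end, for the whole second after the job is handed in: The narrow bin's lid stands open (beyond 0.95 rad) and still after exactly one press (latch counter 0.005 to 0.010); the wide bin's lid is shut (within 0.03 rad); both bins stand upright (within 0.05 rad) and within 20 mm of where they started, as does everything around them (value of joint narrow_bin_lid above 0.95 rad and velocity of joint narrow_bin_lid between -0.1 and 0.1 rad/s and value of joint narrow_bin_latch between 0.005 and 0.01 m and value of joint wide_bin_lid between -0.03 and 0.03 rad and distance of each of narrow_bin, wide_bin, ring_cutter, custard_cup_a, custard_cup_b, tape_roll, timer, cup_stack from where it was at the start of the episode below 0.02 m and angle between each of narrow_bin, wide_bin's own z axis and vertical below 0.05 rad); the robot touches nothing.
It fails at once if the narrow bin's lid is pressed a second time (value of joint narrow_bin_latch above 0.01 m).
It fails at once if the wide bin's lid is pressed or opened (value of joint wide_bin_lid below -0.03 rad or value of joint wide_bin_lid above 0.03 rad).
It fails at once if a bin is shoved, lifted or carried (distance of any of narrow_bin, wide_bin from where it was at the start of the episode above 0.02 m or height (world z) of any of narrow_bin, wide_bin above 0.01 m).
It fails at once if a bystander is shoved, lifted or carried (distance of any of ring_cutter, custard_cup_a, custard_cup_b, tape_roll, timer, cup_stack from where it was at the start of the episode above 0.02 m or height (world z) of any of ring_cutter, custard_cup_a, custard_cup_b, tape_roll, timer, cup_stack above 0.01 m).
It also fails if it takes over 38 s, if anything falls off the work surface, if the arm or the gripper's body presses on something with over 40 N, if the wrist force passes 120 N, or if a joint passes its speed limit or range.

## Working session

There is one attempt and no reset: what is moved stays moved. The work goes in short steps, each a Python script; the robot and the scene stay as the last script left them, time stands still between calls to the robot, and variables do not carry over. Pictures are saved under pics/ and viewed, about 8 in all and at most 12, crops included, and the job is handed in when it is done.

```bash
mkdir -p pics; python3 - <<'E'
from cell import *
import cv2,json,numpy as np
for n in("side","top"):
    c=camera(n); cv2.imwrite(f"pics/{n}0.png",c["color"][:,:,::-1])
    d={k:(np.array(v).ravel().tolist()) for k,v in c.items() if k!="color"}
    json.dump(d,open(n+".json","w")); print(n,d)
print(read_clock(),read_position(),read_orientation())
E
```

```text
side {'fx': [422.2950272038859], 'fy': [422.2950272038859], 'cx': [255.05133606966055], 'cy': [189.49180563057473], 'k1': [-0.08217474708006961], 'rvec': [2.045694098260669, -0.0321757327809396, -0.0004266083584388609], 'tvec': [-566.7951180037217, 86.3204231580327, 1555.1490650390708]}
top {'fx': [397.7014501302751], 'fy': [397.7014501302751], 'cx': [257.0379546530783], 'cy': [189.8461857409389], 'k1': [-0.07370345639519403], 'rvec': [2.1867189744089783, -2.131609528214404, 0.1252256301976585], 'tvec': [-19.22690216843737, 603.3955583518502, 1446.5595616339845]}
0.1 [256.10686051 569.34594729 230.25309137] [-3.18166581e-04  2.09852033e-01  9.77732624e-01 -9.69135168e-04]
```

View pics/side0.png

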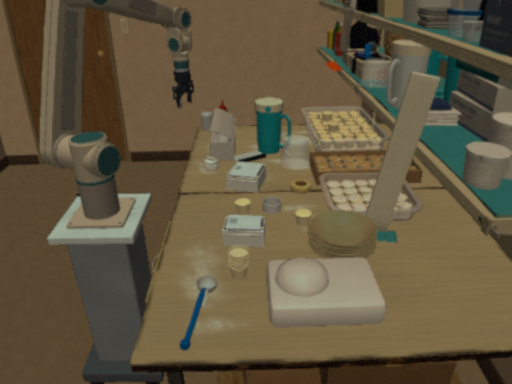

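View pics/top0.png

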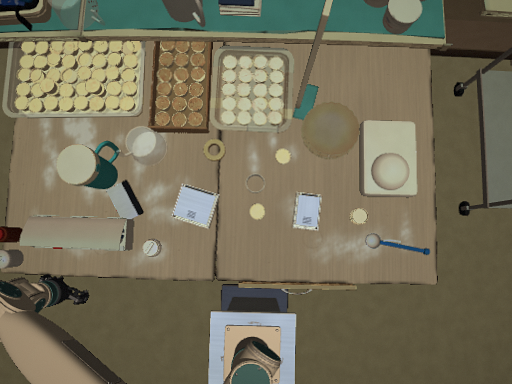

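The side view shows the bins at about (244,230) and (246,177). In the top view the narrow bin is at about (307,210) and the wide one at about (195,205), with the robot at the bottom. I'll enlarge the narrow bin in both views.

```bash
python3 - <<'E'
import cv2,numpy as np
a=cv2.imread("pics/top0.png")[180:240,280:340];b=cv2.imread("pics/side0.png")[200:260,210:270]
f=lambda i:cv2.resize(i,(600,600),interpolation=cv2.INTER_CUBIC)
cv2.imwrite("pics/tc.png",f(a));cv2.imwrite("pics/sc.png",f(b))
E
```

```text
(no output)
```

View pics/tc.png

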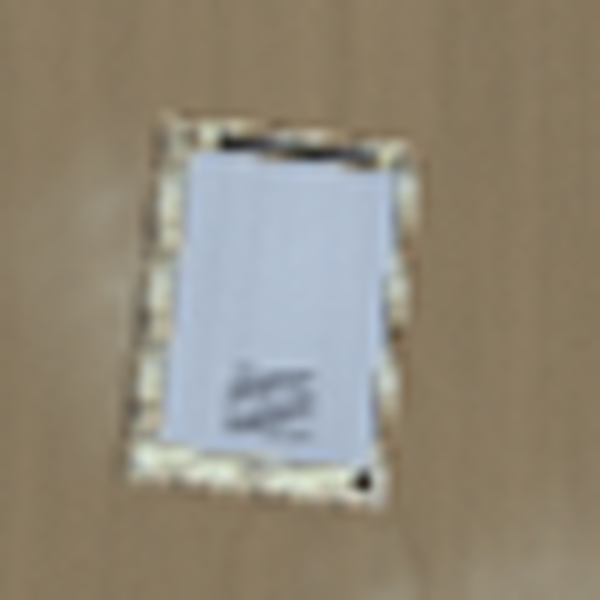

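View pics/sc.png

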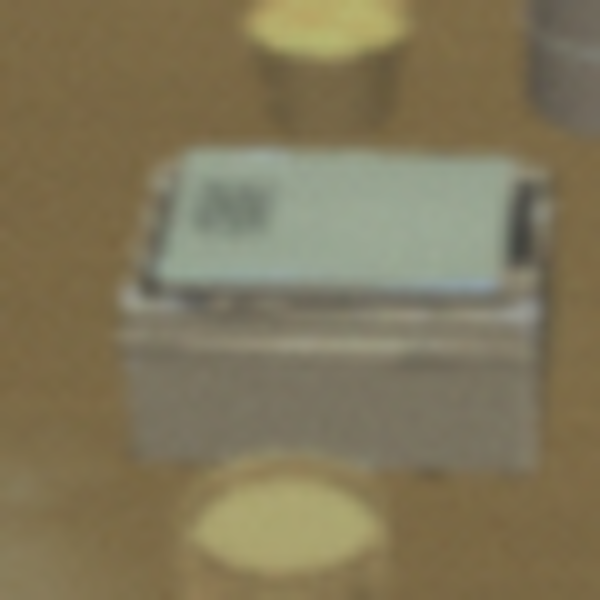

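The top crop shows the ribs centred at crop (270,402) and the lid corners at (190,152), (395,168), (372,465) and (162,443). The side crop shows the ribs at (235,207) and the matching corners at (510,158), (503,288), (155,280) and (183,150). Next I triangulate these.

```bash
cat > h.py <<'E'
import cv2,json,numpy as np
def cam(n):
    d=json.load(open(n+".json"));K=np.array([[d["fx"][0],0,d["cx"][0]],[0,d["fy"][0],d["cy"][0]],[0,0,1]])
    return K,np.array([d["k1"][0],0,0,0,0.]),np.hstack([cv2.Rodrigues(np.array(d["rvec"]))[0],np.array(d["tvec"])[:,None]])
def und(n,p):
    K,D,P=cam(n);return cv2.undistortPoints(np.array(p,float).reshape(-1,1,2),K,D)[:,0].T,P
def tri(t,s):
    a,P=und("top",t);b,Q=und("side",s);X=cv2.triangulatePoints(P,Q,a,b);return (X[:3]/X[3]).T
def plane(n,p,z):
    a,P=und(n,p);R,t=P[:,:3],P[:,3];c=-R.T@t;d=(R.T@np.vstack([a,np.ones(a.shape[1])])).T
    return c+d*((z-c[2])/d[:,2])[:,None]
E
python3 - <<'E'
from h import *
np.set_printoptions(precision=1,suppress=True)
f=lambda p,o:np.array(p)/10+o-0.45
t=f([(270,402),(190,152),(395,168),(372,465),(162,443)],np.array([280,180]))
s=f([(235,207),(510,158),(503,288),(155,280),(183,150)],np.array([210,200]))
print(tri(t,s));print(plane("top",t,69));print(plane("side",s,69))
w=f([(165,115),(415,145),(383,505),(130,480)],np.array([280,180]));print(plane("top",w,60))
print("cup a, b, stack, ring",plane("top",[(257,211.5),(283,156)],43),plane("top",[(359,216)],86))
E
```

```text
[[ 494.  -185.9   68. ]
 [ 584.2 -155.8   66.2]
 [ 580.  -231.2   63.6]
 [ 470.9 -223.7   64.9]
 [ 477.1 -147.2   67.1]]
[[ 495.4 -185.7   69. ]
 [ 585.6 -155.5   69. ]
 [ 581.6 -230.3   69. ]
 [ 473.6 -222.9   69. ]
 [ 479.7 -146.8   69. ]]
[[ 492.6 -187.7   69. ]
 [ 582.4 -160.9   69. ]
 [ 577.5 -240.1   69. ]
 [ 468.5 -230.6   69. ]
 [ 474.5 -150.7   69. ]]
[[ 600.  -147.    60. ]
 [ 591.3 -239.    60. ]
 [ 459.5 -228.4   60. ]
 [ 466.3 -136.3   60. ]]
cup a, b, stack, ring [[522.5  -5.8  43. ]
 [733.1 -97.9  43. ]] [[ 512.5 -372.3   86. ]]
```

The ribs triangulate to (494, -186, 68), against an expected height of 69. The wall outline measures about 132 × 92, which matches the narrow bin, and its yaw is about -0.075. I'll shut the fingers and move above the press spot.

```bash
python3 - <<'E'
from cell import *
import numpy as np
set_gripper(0.0)
y=-0.075
best=None
for a in(0,np.pi):
    q=[0,np.cos((y+a)/2),np.sin((y+a)/2),0]
    j=ik([494,-186,200],q); print(q,j)
    if j is not None:
        c=np.abs(np.array(j)-read_joints()).max()
        if best is None or c<best[0]: best=(c,q)
q=best[1]
move_to([494,-186,200],q); move_linear([494,-186,95],feed=100); hold(0.3)
print(read_clock(),read_position(),read_orientation(),read_ft_force(),read_opening())
import cv2
o=[cv2.resize(camera(n)["color"][:,:,::-1][r:r+75,c:c+75],(400,400),interpolation=cv2.INTER_CUBIC) for n,r,c in(("top",170,270),("side",180,205))]
cv2.imwrite("pics/above.png",np.hstack(o))
E
```

```text
[0, np.float64(0.9992969573935987), np.float64(-0.037491211555460265), 0] [-0.48259959  0.12427803 -0.28164662  1.16487168  0.          2.73399306]
[0, np.float64(0.03749121155546042), np.float64(0.9992969573935987), 0] [-0.48259959  0.12427803 -0.28164662  1.16487168  0.         -0.40759959]
5.1583 [ 494.29321289 -186.11840063   95.43099133] [ 1.67949103e-04  9.99297708e-01 -3.74688684e-02  3.82351448e-04] [ 0.20920406 -0.61497552 -0.15220598] 0.0008929656161070383
```

View pics/above.png

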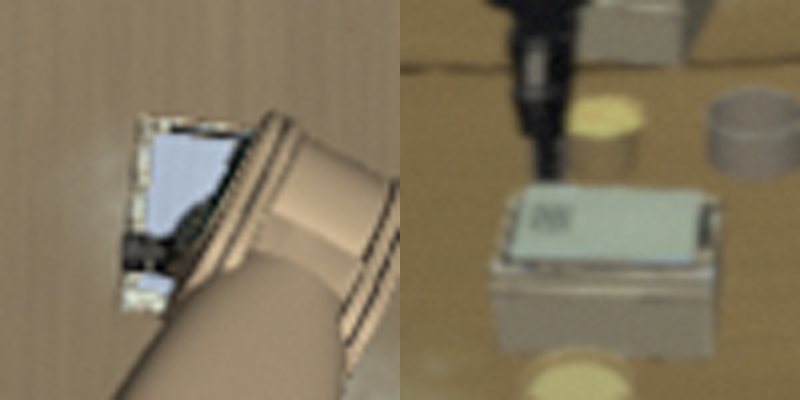

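The side view shows the fingertip at (548,180), directly over the ribs at (550,217), with the lid still shut. Now I press once in small steps until the hard stop, then back off up and towards the robot.

```bash
python3 - <<'E'
from cell import *
import numpy as np,cv2
move_linear([494,-186,74],feed=60); hold(0.2); f0=read_ft_force()[2]
z=74; F=0
while z>55 and F<22:
    z-=1; move_linear([494,-186,z],feed=25); F=read_ft_force()[2]-f0
    print(z,read_position().round(1)[2],round(F,1))
hold(0.25); print("hold",read_position().round(1),read_ft_force().round(1))
move_linear([454,-183,z+40],feed=150)
move_linear([380,-180,200],feed=150)
hold(1.2); print(read_clock(),read_position().round(1),read_ft_force().round(1))
o=[cv2.resize(camera(n)["color"][:,:,::-1][r:r+100,c:c+100],(400,400),interpolation=cv2.INTER_CUBIC) for n,r,c in(("top",150,250),("side",150,195))]
cv2.imwrite("pics/after.png",np.hstack(o))
E
```

```text
73 73.1 1.3
72 71.9 2.0
71 70.9 1.5
70 69.9 1.0
69 69.2 2.1
68 68.2 3.5
67 67.0 4.6
66 66.0 4.0
65 65.0 4.3
64 64.0 4.6
63 63.2 6.6
62 62.9 11.4
61 62.7 17.3
60 62.5 21.8
59 62.3 27.5
hold [ 494.1 -186.2   62.2] [-8.6  2.1 25.8]
12.6667 [ 380. -180.  200.] [ 0.6 -0.1  0.6]
```

View pics/after.png

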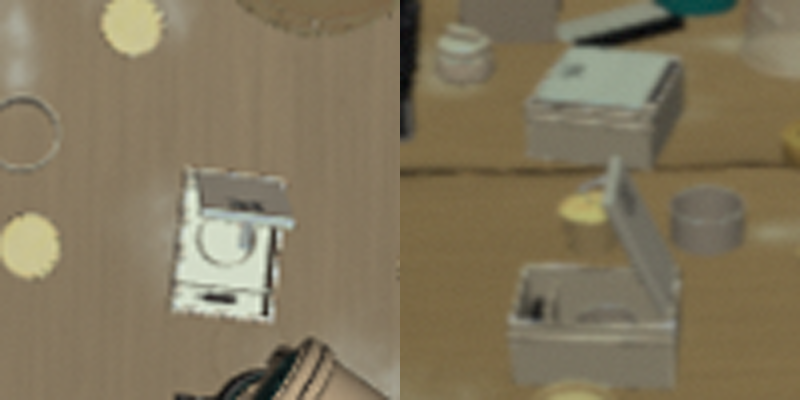

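The side view shows the narrow lid up, from its hinge at (665,310) to its edge at (615,160). The wide bin is still shut, nothing looks displaced, and the arm is clear.

```bash
python3 -c "
from cell import *
hold(0.3);print(read_clock(),read_ft_force());hand_in()"
```

```text
13.0667 [ 0.27257963 -0.46471133  0.206514  ]
the job is handed in; nothing more can be done
```

The narrow bin is open and the job is handed in at 13.1 s. I pressed its lid once with the shut fingertips at (494, -186).

- **Press:** contact came at z ≈ 69 mm. The force was about 4.5 N through the travel and rose to 27 N at the hard stop, where the tip read 62.2 mm. I then backed off up and towards the robot.
- **Lid:** the last pictures, taken over 1.2 s after the fingers withdrew, show it standing open at roughly 1.2 rad by eye. The lid angle and the latch counter could not be read directly.
- **Surroundings:** the wide bin is shut and the bins and nearby items in the last pictures look unmoved. I judged this by eye and did not measure their positions again.
- **Robot:** the arm is clear, and the wrist force is back to about zero.

No check failed. The only disagreement was between the two camera views of the ribs. It was about 3 mm, close to the stated calibration error.

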